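# Switch on the kitchen scale with its thumb slide

## Robot

A 6-joint arm with a two-finger parallel gripper is mounted at the origin on the work surface. World frame = base frame: x ahead of the robot, y to its left, z up, the work surface at z = 0. Lengths are in m, angles in degrees, forces in N, time in s.
With the tool pointing down it reaches from about 0.4 to 0.825 m from the base axis. Payload 7 kg.
Tool frame: the origin (TCP) lies between the finger pads; the fingertips stand 22 mm ahead of it and the grasp point (between the pads) lies 3 mm ahead of it; z points along the fingers, y is the line along which they close (so a half turn about z gives the same grasp; the last joint's range is limited). The gripper opens to 88 mm and grips with 3 to 60 N. Pads are 19 mm wide; open, the fingers measure 130 mm over their backs; the gripper's body (78 mm by 193 mm) begins 47 mm behind the grasp point.
Start: joints at [-46.977, 20.546, 0.682, 0, -70.136, -16.507], TCP at [0.301, -0.604, 0.221] pointing down, gripper open.
Joint ranges: [-176.03, 176.03], [-82.01, 121.73], [-58.28, 71.71], [-173.87, 95.51], [-174.79, -0.11], [-173.66, 173.66]. Speed limits (degrees/s): [136.94, 136.94, 172.46, 180, 180, 180].

## Interface

Orientations are given as [roll, pitch, yaw] about the fixed x, y, z axes, in that order (R = Rz(yaw) Ry(pitch) Rx(roll)).
In Python, from plant import ctrl gives the robot as it stands.
- The arm moves only by the tool apply_moves, never from a script. Its argument "targets" is a list of rows, each an object with "travel": the shift along the tool's x, y, z in mm, a list of three; "roll": the turn about the tool's z in degrees; "jaw": the finger opening in mm, from 0 to 87.6. In form: [{"travel": [tx, ty, tz], "roll": roll, "jaw": jaw}, ...]. A call has 1 to 10 rows; each row shifts and turns the commanded pose from where the row before left it, along the tool's axes as they then stand; what a row does not reach is not made up. A row lasts 1/10 s, in which the tool goes at most 50 mm and 8.59 degrees, less where a joint would pass 70% of its speed; a pose out of reach is approached as far as the arm can. A call with a gripper value outside its range is refused whole. The fingers move at their own pace and stop on an object; the grip force is fixed at half the most. Time passes only in rows, so rows that do not move let the fingers close. It gives the time, the measured TCP pose, the force, the opening and the grip force at its end, in the units of the state.
- ctrl.get_obs(): the state, without advancing time (a new reading comes with each control period).
- ctrl.snapshot(name): name is "scene" or "top" or "wrist"; returns the picture (400x640x3 uint8, red, green, blue); there is no depth.
- ctrl.calibration(name): a dict with "K" (3x3 intrinsics, pixels), "extrinsics" (4x4, takes a point from camera to world coordinates); the wrist camera has in their place "hand_eye" (4x4, takes a point from camera to tool coordinates, whose origin is the TCP and whose axes are the flange's). Camera axes: x right, y down, z forward; pixel columns grow to the right and rows downward; lengths in m; the calibration is good to about 2 mm. A picture is of the moment at which its call begins: read the wrist's pose just before it. calibration takes no time and is no camera call.
- ctrl.close_job(): hands the job in; it is judged then, once.
The state is a dict: "clock": time; "joint_pos": joint angles; "qvel": joint speeds; "tau": joint torques, N m; "tool_pos": TCP position; "orientation": TCP orientation; "force": force on the tool from outside, world axes, zero at the start; "moment": the same for the moment, N m; "opening": finger opening in m; "gripper_force": force on a finger pad.
Only numpy, scipy, OpenCV 4.12 (cv2) and the standard library are available. Lean on these libraries where they do the work, as an engineer would, in place of code of your own. Each camera call takes 0.05 s, during which the arm holds its last target. There are 200 camera calls.

## Task

We are about to weigh out the nuts: switch on the kitchen scale (the flat appliance with the round steel weighing plate) by sliding the small flush switch in its recessed slot all the way towards the display. Leave the radio beside it switched off.

Things in the scene. Friction and masses are not known exactly. Their poses are not given: they have to be found in the camera images.
- scale_switch_top (a point): Centre of the top of the scale's switch, moving with it: a black ribbed nub, 12 mm along the slide, 24 mm across, 9 mm high, top flush with the case top 50 mm above the counter. y: level sliding direction from off to on, towards the dark display beside the slot; z up; x towards the plate. Nub runs on the slot's middle line; when off, 48 mm of empty slot lie behind it (-y) for a closed fingertip.
- scale_switch (a joint): Position of the scale's switch in m: 0 off, 0.024 fully on, at the stop (the slot's end near the display). Starts within 5 mm of off; slides against about 2 N of friction and stays where left. The recessed slot is 84 mm long, 42 mm wide, 10 mm deep below the case top, open above, with upright walls and a grey floor.
- scale: Kitchen scale: flat white case 240 mm (x) by 200 mm (y), 50 mm high; origin under its centre, z up, axes as the switch's. Round steel plate, 160 mm across, its top 68 mm high, centred at x +35 mm, carrying a loose steel bowl 36 mm high. Slot centre at x -78, y -40 mm; display at x -78, y +50 mm. Does not shift on the counter.
- radio_switch (a joint): Position of the radio's switch in m: 0 off, 0.024 on; starts within 3 mm of off and must stay off. The radio stands beside the scale, to its left or right: a flat grey case 220 by 200 by 50 mm with the same kind of slot, nub and display, but a slatted loudspeaker grille in place of the plate.

How it is judged (in metres and radians):
At the end, for the whole second after the job is handed in: The scale's switch is at rest in its on position, within 6 mm of the stop (reads above 0.018), and the radio's switch is still off (reads below 0.008) (value of joint scale_switch above 0.018 m and velocity of joint scale_switch below 0.005 m/s and value of joint radio_switch below 0.008 m); the robot touches nothing.
It fails at once if the radio is switched: its slide moved beyond 8 mm (value of joint radio_switch above 0.008 m).
It also fails if it takes over 29 s, if anything falls off the work surface, if the arm or the gripper's body presses on something with over 40 N, if the wrist force passes 120 N, or if a joint passes its speed limit or range.

## Working session

There is one attempt and no reset: what is moved stays moved. The work goes in short steps, Python scripts to look and compute and a tool call to move; the robot and the scene stay as the last step left them, time stands still between calls to the robot, and variables do not carry over. Pictures are saved under pics/ and viewed, at most 10 in all, crops included, and the job is handed in when it is done.

Besides the shell and the picture viewer there is one more tool, called after "Emit:" as name(argument=value, ...) on one line, values as JSON. apply_moves: Moves the arm, as the interface text tells. Its arguments: {"type":"object","properties":{"targets":{"type":"array","items":{"type":"object","properties":{"travel":{"type":"array","items":{"type":"number"}},"roll":{"type":"number"},"jaw":{"type":"number"}}}}},"required":["targets"]}

```bash
mkdir -p pics; python3 - <<'E'
from plant import ctrl
import cv2
o=ctrl.get_obs();print(o['clock'],o['tool_pos'],o['orientation'],o['opening'])
for n in("top","scene"):
    cv2.imwrite(f'pics/{n}0.png',ctrl.snapshot(n)[:,:,::-1])
print(ctrl.calibration("wrist"))
E
```

```text
0.0 [ 0.30112435 -0.60355616  0.21971869] [ 1.79905032e+02 -6.96057844e-03 -1.53489922e+02] 0.08746782214436541
{'K': array([[327.18244135,   0.        , 322.79093049],
       [  0.        , 327.18244135, 200.76040438],
       [  0.        ,   0.        ,   1.        ]]), 'hand_eye': array([[ 1.94542061e-04, -9.65216297e-01, -2.61452599e-01,
         7.01499040e-02],
       [ 9.99999895e-01,  2.96054715e-04, -3.48876990e-04,
         6.61190825e-04],
       [ 4.14146031e-04, -2.61452503e-01,  9.65216254e-01,
        -1.63663199e-01],
       [ 0.00000000e+00,  0.00000000e+00,  0.00000000e+00,
         1.00000000e+00]])}
```

View pics/top0.png

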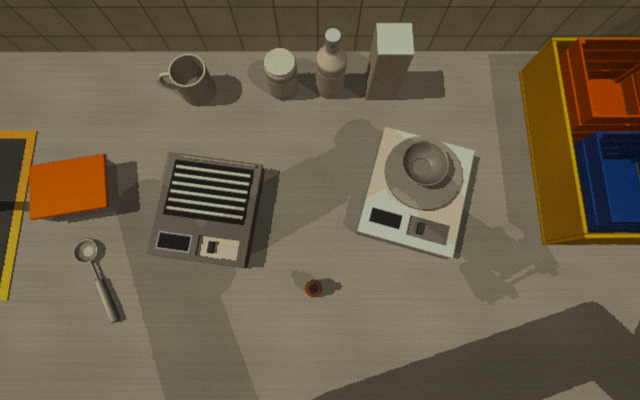

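View pics/scene0.png

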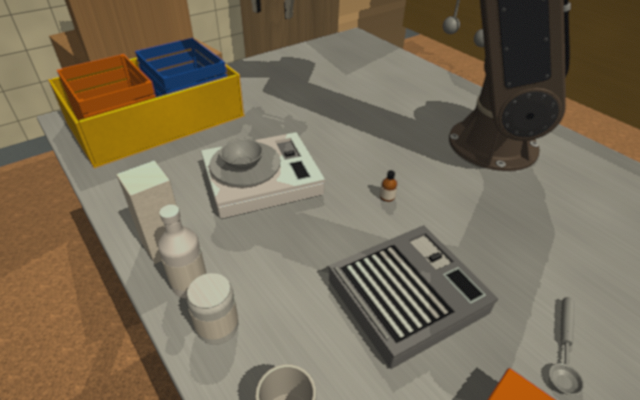

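The top view shows the white scale at right, with its display near (386,218), slot near (429,230) and plate near (423,172). The grey radio is at left, near (207,210). I'll enlarge the scale.

```bash
python3 - <<'E'
import cv2
a=cv2.imread('pics/top0.png')[120:264,350:482]
cv2.imwrite('pics/c1.png',cv2.resize(a,None,fx=4,fy=4,interpolation=cv2.INTER_CUBIC))
E
cat > h.py <<'E'
import numpy as np
from plant import ctrl
from scipy.spatial.transform import Rotation as Ro
def back(K,T,p,z):
    d=T[:3,:3]@np.linalg.solve(K,[p[0],p[1],1]);o=T[:3,3]
    return o+d*(z-o[2])/d[2]
def tcp(o):
    T=np.eye(4);T[:3,:3]=Ro.from_euler('xyz',o['orientation'],degrees=True).as_matrix();T[:3,3]=o['tool_pos'];return T
E
```

```text
(no output)
```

View pics/c1.png

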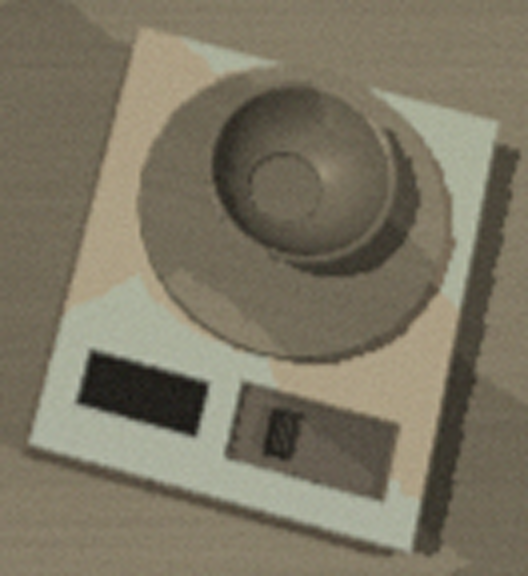

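The crop shows these case-top corners: (137,28), (497,122), (412,550), (30,445). The slot corners are (242,383), (398,424), (384,499), (227,459), and the nub is near (282,434).

```bash
python3 - <<'E'
from h import *
c=ctrl.calibration('top')
f=lambda u,v:back(c['K'],c['extrinsics'],(u/4+350-.375,v/4+120-.375),.05)[:2]
C=[f(*p) for p in [(137,28),(497,122),(412,550),(30,445)]]
S=[f(*p) for p in [(242,383),(398,424),(384,499),(227,459)]]
n=f(282,434)
L=lambda P:[np.linalg.norm(P[i]-P[i-1]).round(4) for i in range(4)]
print(L(C),L(S),'C',np.mean(C,0),'S',np.mean(S,0),'nub',n)
for y in (C[0]-C[1]+C[3]-C[2],S[0]-S[1]+S[3]-S[2]):print('yaw y-axis',np.degrees(np.arctan2(y[1],y[0])))
y=C[0]-C[1]+C[3]-C[2];y/=np.linalg.norm(y);x=np.array([y[1],-y[0]])
R=np.c_[x,y];print(R.T@(np.mean(S,0)-np.mean(C,0)),R.T@(n-np.mean(S,0)),x,y)
E
```

```text
[np.float64(0.2387), np.float64(0.2001), np.float64(0.238), np.float64(0.1994)] [np.float64(0.0408), np.float64(0.0822), np.float64(0.0399), np.float64(0.0817)] C [ 0.58317641 -0.23013084] S [ 0.49714964 -0.24688414] nub [ 0.5008402  -0.23138421]
yaw y-axis 74.07810221101802
yaw y-axis 74.89164068683019
[-0.07813061 -0.03971004] [-0.00070307  0.01591772] [ 0.96163654 -0.27432677] [0.27432677 0.96163654]
```

Sizes and offsets agree with the given ones, and the switch is about 4 mm from off. I'll turn the tool so its y lies along the slide, close the jaw, and go above the empty slot.

Emit:
apply_moves(targets=[{"travel": [0,0,0],"roll": 8.4,"jaw": 0},{"travel": [0,0,0],"roll": 8.4,"jaw": 0},{"travel": [0,0,0],"roll": 8.4,"jaw": 0},{"travel": [0,0,0],"roll": 8.4,"jaw": 0},{"travel": [0,0,0],"roll": 8.4,"jaw": 0}])

```text
clock: 0.6
tool_pos: [0.3012, -0.6037, 0.2201]
orientation: [180.0, -0.0, 164.2]
force: [1.0, 0.9, 0.6]
opening: 0.0532
gripper_force: 0.0
```

Emit:
apply_moves(targets=[{"travel": [-9.3,38,7],"roll": 0,"jaw": 0},{"travel": [-9.3,38,7],"roll": 0,"jaw": 0},{"travel": [-9.3,38,7],"roll": 0,"jaw": 0},{"travel": [-9.3,38,7],"roll": 0,"jaw": 0},{"travel": [-9.3,38,7],"roll": 0,"jaw": 0},{"travel": [-9.3,38,7],"roll": 0,"jaw": 0},{"travel": [-9.3,38,7],"roll": 0,"jaw": 0},{"travel": [-9.3,38,7],"roll": 0,"jaw": 0},{"travel": [-9.3,38,7],"roll": 0,"jaw": 0},{"travel": [-9.3,38,7],"roll": 0,"jaw": 0}])

```text
clock: 1.6
tool_pos: [0.4928, -0.261, 0.1503]
orientation: [180.0, -0.0, 164.5]
force: [0.3, -1.5, 0.6]
opening: 0.0002
gripper_force: 0.0
```

Emit:
apply_moves(targets=[{"travel": [0,0,0],"roll": 0,"jaw": 0},{"travel": [0,0,0],"roll": 0,"jaw": 0},{"travel": [0,0,0],"roll": 0,"jaw": 0}])

```text
clock: 1.9
tool_pos: [0.4921, -0.263, 0.1506]
orientation: [-180.0, -0.0, 164.5]
force: [-0.4, -0.3, 0.1]
opening: 0.0003
gripper_force: 0.0
```

```bash
python3 - <<'E'
from h import *
import cv2
o=ctrl.get_obs();T=tcp(o);print(o['clock'],o['tool_pos'],o['orientation'],o['opening'],o['force'])
cv2.imwrite('pics/w1.png',ctrl.snapshot('wrist')[:,:,::-1])
np.save('T1.npy',T)
E
```

```text
1.9 [ 0.4920546  -0.26299266  0.15062954] [-1.79993447e+02 -1.93931593e-02  1.64507479e+02] 0.00028533777815769365 [-0.41169399 -0.28253988  0.10566187]
```

View pics/w1.png

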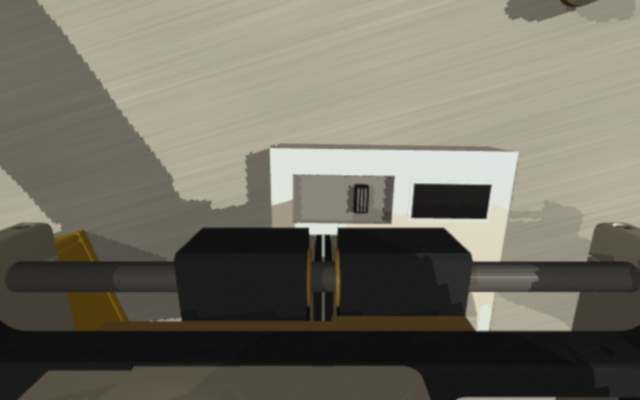

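The wrist view shows the slot spanning about (294–394, 175–222), the nub at (361,199), and the closed fingers around column 322. I'll check it enlarged and compute positions.

```bash
python3 - <<'E'
from h import *
import cv2
c=ctrl.calibration('wrist');K=c['K'];H=c['hand_eye'];T=np.load('T1.npy');W=T@H
f=lambda p:back(K,W,p,.05)[:2]
S=[f(p) for p in [(293.5,175),(392.5,176),(394,223),(294,222)]];s=np.mean(S,0);n=f((361,199))
print('S',s,'nub',n,[np.linalg.norm(S[i]-S[i-1]).round(4) for i in range(4)])
R=T[:2,:2].T
print('tool-frame mm: slot',R@(s-T[:2,3])*1e3,'nub',R@(n-T[:2,3])*1e3,'corners',[ (R@(q-T[:2,3])*1e3).round(1) for q in S])
Hi=np.linalg.inv(H)
for p in [(0,0,22),(9.5,0,22),(9.5,10,22),(9.5,21,22),(9.5,21,-15),(9.5,0,-15)]:
    q=K@(Hi@[*(np.array(p)/1e3),1])[:3];print(p,q[:2]/q[2])
a=cv2.imread('pics/w1.png')[150:330,170:480]
cv2.imwrite('pics/c2.png',cv2.resize(a,None,fx=2.5,fy=2.5,interpolation=cv2.INTER_CUBIC))
E
```

```text
S [ 0.49669925 -0.24580212] nub [ 0.50021579 -0.23163681] [np.float64(0.0406), np.float64(0.0812), np.float64(0.0408), np.float64(0.0852)]
tool-frame mm: slot [ 0.11591878 17.80656957] nub [ 0.51088975 32.39650203] corners [array([ 20.9, -23.5]), array([20. , 57.6]), array([-20.7,  61.2]), array([-19.8, -24.1])]
(0, 0, 22) [322.09186274 233.10441495]
(9.5, 0, 22) [322.08604536 218.14259933]
(9.5, 10, 22) [338.85057765 218.14208464]
(9.5, 21, 22) [357.29014917 218.14151853]
(9.5, 21, -15) [365.0690818  241.87579601]
(9.5, 0, -15) [321.98024015 241.87934659]
```

View pics/c2.png

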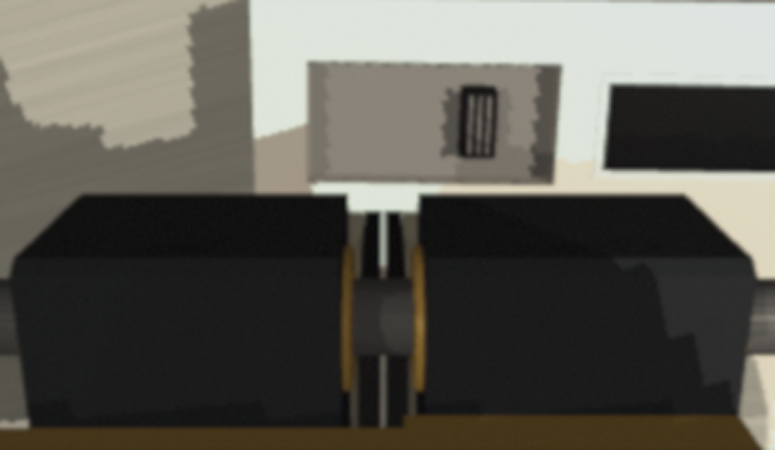

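The fingertip's shape is partly hidden from the wrist camera, so I'll check it from the scene camera.

```bash
python3 - <<'E'
from h import *
import cv2
a=ctrl.snapshot('scene')[:,:,::-1]
T=np.load('T1.npy');c=ctrl.calibration('scene');E=np.linalg.inv(c['extrinsics'])
P=lambda p:(lambda q:q[:2]/q[2])(c['K']@(E@(T@[*(np.array(p)/1e3),1]))[:3])
u0,v0=(P((0,0,0))-[80,60]).astype(int);u0=max(u0,0);v0=max(v0,0)
for p in [(0,0,22),(0,21,22),(0,-21,22),(0,0,0),(0,21,-15),(0,-21,-15),(-9.5,0,22),(9.5,0,22)]:print(p,((P(p)-[u0,v0])*5).round())
cv2.imwrite('pics/s2.png',cv2.resize(a[v0:v0+120,u0:u0+160],None,fx=5,fy=5,interpolation=cv2.INTER_CUBIC))
E
```

```text
(0, 0, 22) [403. 346.]
(0, 21, 22) [418. 369.]
(0, -21, 22) [389. 324.]
(0, 0, 0) [402. 304.]
(0, 21, -15) [415. 298.]
(0, -21, -15) [386. 254.]
(-9.5, 0, 22) [384. 350.]
(9.5, 0, 22) [423. 342.]
```

View pics/s2.png

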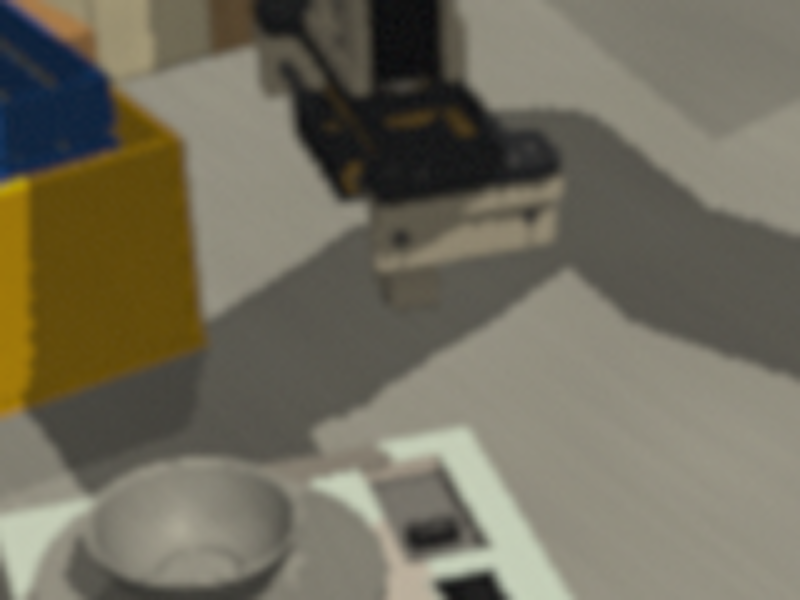

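The scene view shows the finger stub at (385–437, 270–310), about 18 mm thick. The nub is at (432,528) and the empty slot is behind it. The tip looks shorter than I expected, so I'll come down to just above the case and look again.

Emit:
apply_moves(targets=[{"travel": [0,1,17],"roll": 0,"jaw": 0},{"travel": [0,0,17],"roll": 0,"jaw": 0},{"travel": [0,0,17],"roll": 0,"jaw": 0},{"travel": [0,0,17],"roll": 0,"jaw": 0},{"travel": [0,0,0],"roll": 0,"jaw": 0},{"travel": [0,0,0],"roll": 0,"jaw": 0}])

```text
clock: 2.6
tool_pos: [0.4924, -0.2624, 0.083]
orientation: [-180.0, -0.0, 164.5]
force: [-0.2, -0.2, 0.3]
opening: 0.0003
gripper_force: 0.0
```

```bash
python3 - <<'E'
from h import *
import cv2
a=ctrl.snapshot('scene')[:,:,::-1]
o=ctrl.get_obs();T=tcp(o);c=ctrl.calibration('scene');E=np.linalg.inv(c['extrinsics'])
Q=lambda w:(lambda q:q[:2]/q[2])(c['K']@(E@[*w,1])[:3])
P=lambda p:Q((T@[*(np.array(p)/1e3),1])[:3])
u0,v0=(P((0,0,0))-[50,45]).astype(int)
for p in [(0,0,22),(0,10,22),(0,-10,22),(0,0,0)]:print(p,((P(p)-[u0,v0])*8).round())
print('slot centre, nub',[((Q(w)-[u0,v0])*8).round() for w in [(.497,-.2463,.05),(.5005,-.2315,.05)]])
b=cv2.resize(a[v0:v0+75,u0:u0+100],None,fx=8,fy=8,interpolation=cv2.INTER_CUBIC)
cv2.imwrite('pics/s3.png',cv2.convertScaleAbs(b,alpha=1.4))
E
```

```text
(0, 0, 22) [404. 427.]
(0, 10, 22) [414. 444.]
(0, -10, 22) [393. 409.]
(0, 0, 0) [401. 366.]
slot centre, nub [array([423., 487.]), array([441., 514.])]
```

View pics/s3.png

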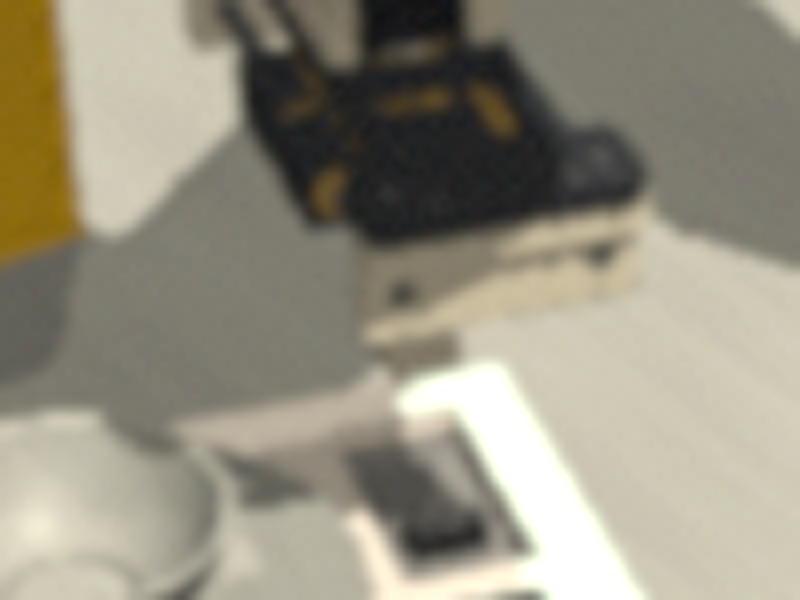

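The view shows the nub at (445,528) with the slot clear behind it. The finger ends at about row 375, above the gap. I'll go down in small steps and watch the force.

Emit:
apply_moves(targets=[{"travel": [0,0,4],"roll": 0,"jaw": 0},{"travel": [0,0,4],"roll": 0,"jaw": 0},{"travel": [0,0,3],"roll": 0,"jaw": 0},{"travel": [0,0,0],"roll": 0,"jaw": 0}])

```text
clock: 3.05
tool_pos: [0.4924, -0.2615, 0.0713]
orientation: [180.0, -0.0, 164.5]
force: [0.5, -0.8, 0.4]
opening: 0.0
gripper_force: 0.0
```

Emit:
apply_moves(targets=[{"travel": [0,0,2],"roll": 0,"jaw": 0},{"travel": [0,0,2],"roll": 0,"jaw": 0},{"travel": [0,0,0],"roll": 0,"jaw": 0}])

```text
clock: 3.35
tool_pos: [0.4925, -0.2616, 0.0674]
orientation: [-180.0, -0.0, 164.5]
force: [0.6, 0.1, 0.2]
opening: 0.0003
gripper_force: 0.0
```

Emit:
apply_moves(targets=[{"travel": [0,0,2],"roll": 0,"jaw": 0},{"travel": [0,0,1],"roll": 0,"jaw": 0},{"travel": [0,0,0],"roll": 0,"jaw": 0}])

```text
clock: 3.65
tool_pos: [0.4925, -0.2616, 0.0645]
orientation: [180.0, -0.0, 164.5]
force: [-0.8, -0.1, 0.7]
opening: 0.0007
gripper_force: 0.0
```

Emit:
apply_moves(targets=[{"travel": [0,3,0],"roll": 0,"jaw": 0},{"travel": [0,3,0],"roll": 0,"jaw": 0},{"travel": [0,3,0],"roll": 0,"jaw": 0},{"travel": [0,3,0],"roll": 0,"jaw": 0}])

```text
clock: 4.05
tool_pos: [0.496, -0.2498, 0.0647]
orientation: [180.0, 0.0, 164.5]
force: [0.3, -1.2, -0.6]
opening: 0.0004
gripper_force: 0.0
```

Emit:
apply_moves(targets=[{"travel": [0,3,0],"roll": 0,"jaw": 0},{"travel": [0,3,0],"roll": 0,"jaw": 0},{"travel": [0,3,0],"roll": 0,"jaw": 0}])

```text
clock: 4.35
tool_pos: [0.4984, -0.2411, 0.0647]
orientation: [-180.0, 0.0, 164.5]
force: [-0.3, 0.6, -0.3]
opening: 0.0004
gripper_force: 0.0
```

```bash
python3 - <<'E'
from h import *
import cv2
o=ctrl.get_obs();T=tcp(o);w=ctrl.snapshot('wrist')[:,:,::-1];s=ctrl.snapshot('scene')[:,:,::-1]
c=ctrl.calibration('scene');E=np.linalg.inv(c['extrinsics'])
q=c['K']@(E@[.498,-.24,.06,1])[:3];u,v=(q[:2]/q[2]).astype(int)
A=cv2.resize(w[120:260,220:460],(800,467),interpolation=cv2.INTER_CUBIC)[150:450]
B=cv2.resize(s[v-15:v+22,u-50:u+50],(800,296),interpolation=cv2.INTER_CUBIC)
cv2.imwrite('pics/m1.png',cv2.convertScaleAbs(np.vstack([A,B]),alpha=1.4))
E
```

```text
(no output)
```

View pics/m1.png

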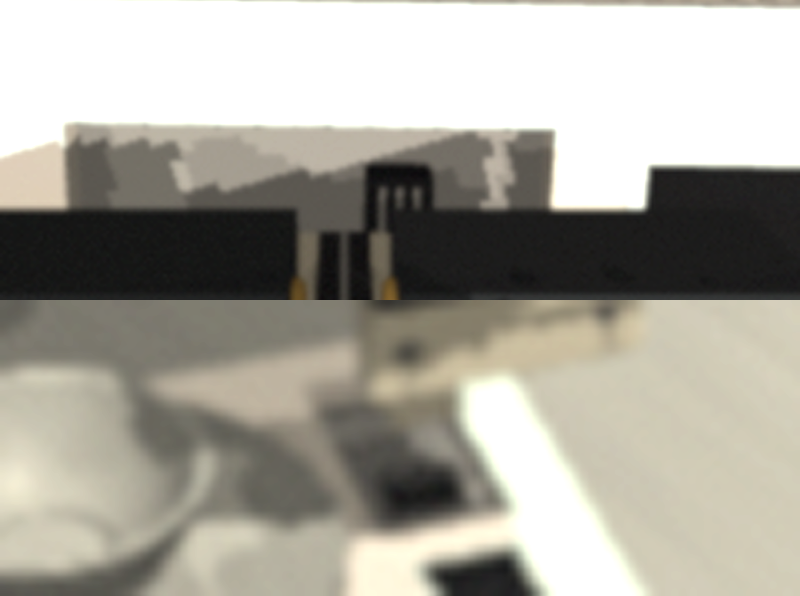

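The nub hasn't moved: it is 15.7 mm from the slot centre, at crop (400,190). The fingers at (298–392, 232+) visibly pass above it, so the tips sit about 20 mm higher than stated. I'll go back and come down further, still watching the force.

Emit:
apply_moves(targets=[{"travel": [0,-7,-1],"roll": 0,"jaw": 0},{"travel": [0,-7,0],"roll": 0,"jaw": 0},{"travel": [0,-7,0],"roll": 0,"jaw": 0},{"travel": [0,0,3],"roll": 0,"jaw": 0},{"travel": [0,0,2],"roll": 0,"jaw": 0},{"travel": [0,0,0],"roll": 0,"jaw": 0}])

```text
clock: 5.05
tool_pos: [0.4923, -0.2617, 0.0602]
orientation: [180.0, -0.0, 164.5]
force: [0.1, -0.3, 1.0]
opening: 0.0003
gripper_force: 0.0
```

Emit:
apply_moves(targets=[{"travel": [0,0,2],"roll": 0,"jaw": 0},{"travel": [0,0,2],"roll": 0,"jaw": 0},{"travel": [0,0,0],"roll": 0,"jaw": 0}])

```text
clock: 5.35
tool_pos: [0.4925, -0.2614, 0.0563]
orientation: [-180.0, -0.0, 164.5]
force: [-0.6, -0.3, -0.3]
opening: 0.0003
gripper_force: 0.0
```

Emit:
apply_moves(targets=[{"travel": [0,0,2],"roll": 0,"jaw": 0},{"travel": [0,0,2],"roll": 0,"jaw": 0},{"travel": [0,0,0],"roll": 0,"jaw": 0}])

```text
clock: 5.65
tool_pos: [0.4925, -0.2615, 0.0523]
orientation: [180.0, -0.0, 164.5]
force: [-0.0, 0.7, -0.2]
opening: 0.0005
gripper_force: 0.0
```

Emit:
apply_moves(targets=[{"travel": [0,0,2],"roll": 0,"jaw": 0},{"travel": [0,0,1],"roll": 0,"jaw": 0},{"travel": [0,0,0],"roll": 0,"jaw": 0}])

```text
clock: 5.95
tool_pos: [0.4925, -0.2616, 0.0495]
orientation: [-180.0, -0.0, 164.5]
force: [-0.0, 0.3, 1.1]
opening: 0.0004
gripper_force: 0.0
```

Emit:
apply_moves(targets=[{"travel": [0,0,2],"roll": 0,"jaw": 0},{"travel": [0,0,1],"roll": 0,"jaw": 0},{"travel": [0,0,0],"roll": 0,"jaw": 0}])

```text
clock: 6.25
tool_pos: [0.4925, -0.2616, 0.0465]
orientation: [180.0, -0.0, 164.5]
force: [0.2, -0.7, 0.5]
opening: 0.0007
gripper_force: 0.0
```

Emit:
apply_moves(targets=[{"travel": [0,0,1],"roll": 0,"jaw": 0},{"travel": [0,0,1],"roll": 0,"jaw": 0}])

```text
clock: 6.45
tool_pos: [0.4927, -0.2616, 0.0446]
orientation: [180.0, 0.0, 164.5]
force: [0.3, -0.4, 0.4]
opening: 0.0004
gripper_force: 0.0
```

Emit:
apply_moves(targets=[{"travel": [0,0,1],"roll": 0,"jaw": 0},{"travel": [0,0,0],"roll": 0,"jaw": 0}])

```text
clock: 6.65
tool_pos: [0.4925, -0.2616, 0.0435]
orientation: [180.0, -0.0, 164.5]
force: [-0.5, 0.6, -0.5]
opening: 0.0006
gripper_force: 0.0
```

Emit:
apply_moves(targets=[{"travel": [0,0,1],"roll": 0,"jaw": 0},{"travel": [0,0,0],"roll": 0,"jaw": 0}])

```text
clock: 6.85
tool_pos: [0.4926, -0.2616, 0.0425]
orientation: [180.0, -0.0, 164.5]
force: [0.1, 0.1, 0.2]
opening: 0.0004
gripper_force: 0.0
```

No floor contact yet. I'll try the push from here.

Emit:
apply_moves(targets=[{"travel": [0,4,0],"roll": 0,"jaw": 0},{"travel": [0,4,0],"roll": 0,"jaw": 0},{"travel": [0,4,0],"roll": 0,"jaw": 0},{"travel": [0,3,0],"roll": 0,"jaw": 0}])

```text
clock: 7.25
tool_pos: [0.4968, -0.247, 0.0428]
orientation: [-180.0, 0.0, 164.5]
force: [-0.4, -2.5, -0.1]
opening: 0.0005
gripper_force: 0.9
```

Emit:
apply_moves(targets=[{"travel": [0,2,0],"roll": 0,"jaw": 0},{"travel": [0,2,0],"roll": 0,"jaw": 0},{"travel": [0,2,0],"roll": 0,"jaw": 0}])

```text
clock: 7.55
tool_pos: [0.4984, -0.2413, 0.0428]
orientation: [-180.0, 0.0, 164.5]
force: [-0.4, -1.9, 0.0]
opening: 0.0001
gripper_force: 1.0
```

Emit:
apply_moves(targets=[{"travel": [0,2,0],"roll": 0,"jaw": 0},{"travel": [0,2,0],"roll": 0,"jaw": 0}])

```text
clock: 7.75
tool_pos: [0.4995, -0.2375, 0.0427]
orientation: [-180.0, 0.0, 164.5]
force: [-0.6, -2.7, 1.2]
opening: 0.0005
gripper_force: 1.0
```

That's contact: steady friction of about 2 N. I'll keep pushing to the stop.

Emit:
apply_moves(targets=[{"travel": [0,2,0],"roll": 0,"jaw": 0},{"travel": [0,2,0],"roll": 0,"jaw": 0}])

```text
clock: 7.95
tool_pos: [0.5006, -0.2336, 0.0427]
orientation: [180.0, 0.0, 164.5]
force: [-0.6, -1.8, -0.2]
opening: 0.0005
gripper_force: 1.0
```

Emit:
apply_moves(targets=[{"travel": [0,1.5,0],"roll": 0,"jaw": 0},{"travel": [0,1.5,0],"roll": 0,"jaw": 0}])

```text
clock: 8.15
tool_pos: [0.5014, -0.2309, 0.0428]
orientation: [-180.0, 0.0, 164.5]
force: [-0.8, -7.2, 2.1]
opening: 0.0001
gripper_force: 3.3
```

Emit:
apply_moves(targets=[{"travel": [0,1,0],"roll": 0,"jaw": 0},{"travel": [0,1,0],"roll": 0,"jaw": 0}])

```text
clock: 8.35
tool_pos: [0.5019, -0.2293, 0.0435]
orientation: [-180.0, 0.0, 164.5]
force: [-2.0, -0.6, 10.5]
opening: 0.0005
gripper_force: 5.3
```

The force rose, so the stop has been reached. I'll back off, lift clear and look.

Emit:
apply_moves(targets=[{"travel": [0,-2,0],"roll": 0,"jaw": 0},{"travel": [0,-3,0],"roll": 0,"jaw": 0},{"travel": [0,0,-10],"roll": 0,"jaw": 0},{"travel": [0,0,-20],"roll": 0,"jaw": 0},{"travel": [0,0,-30],"roll": 0,"jaw": 0},{"travel": [0,0,-40],"roll": 0,"jaw": 0},{"travel": [0,0,-30],"roll": 0,"jaw": 0},{"travel": [0,0,0],"roll": 0,"jaw": 0},{"travel": [0,0,0],"roll": 0,"jaw": 0}])

```text
clock: 9.25
tool_pos: [0.5005, -0.2333, 0.1735]
orientation: [180.0, 0.1, 164.5]
force: [0.0, -0.7, -0.6]
opening: 0.0001
gripper_force: 0.0
```

```bash
python3 - <<'E'
from h import *
import cv2
o=ctrl.get_obs();np.save('T2.npy',tcp(o));print(o['clock'],o['tool_pos'],o['force'])
w=ctrl.snapshot('wrist')[:,:,::-1]
cv2.imwrite('pics/w2.png',cv2.resize(w[140:260,230:430],(800,480),interpolation=cv2.INTER_CUBIC))
E
```

```text
9.25 [ 0.50053507 -0.23332586  0.17350881] [ 0.0375626  -0.66964489 -0.55595124]
```

View pics/w2.png

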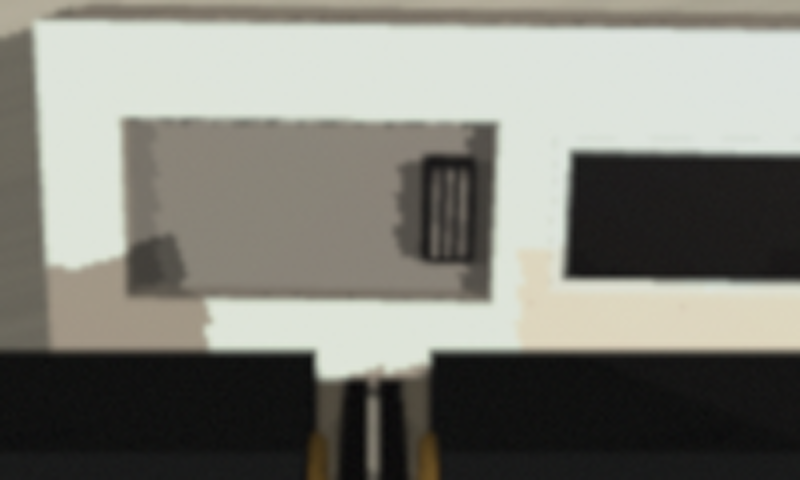

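The nub is at (448,210) in the slot (125–495), about 4.5 mm short of the stop. The fingertip must have ridden up on it and dragged it back when I retreated. I'll go in again 2 mm deeper and push gently to the stop.

Emit:
apply_moves(targets=[{"travel": [0,-9,0],"roll": 0,"jaw": 0},{"travel": [0,0,30],"roll": 0,"jaw": 0},{"travel": [0,0,30],"roll": 0,"jaw": 0},{"travel": [0,0,30],"roll": 0,"jaw": 0},{"travel": [0,0,20],"roll": 0,"jaw": 0},{"travel": [0,0,10],"roll": 0,"jaw": 0},{"travel": [0,0,5],"roll": 0,"jaw": 0},{"travel": [0,0,3],"roll": 0,"jaw": 0},{"travel": [0,0,2],"roll": 0,"jaw": 0},{"travel": [0,0,0],"roll": 0,"jaw": 0}])

```text
clock: 10.3
tool_pos: [0.4984, -0.2424, 0.0432]
orientation: [180.0, 0.1, 164.5]
force: [0.3, -0.2, -0.5]
opening: 0.0005
gripper_force: 0.0
```

Emit:
apply_moves(targets=[{"travel": [0,0,1],"roll": 0,"jaw": 0},{"travel": [0,0,0],"roll": 0,"jaw": 0}])

```text
clock: 10.5
tool_pos: [0.4982, -0.2424, 0.0421]
orientation: [180.0, 0.0, 164.5]
force: [-0.1, 0.6, -0.0]
opening: 0.0004
gripper_force: 0.0
```

Emit:
apply_moves(targets=[{"travel": [0,0,1],"roll": 0,"jaw": 0},{"travel": [0,0,0],"roll": 0,"jaw": 0}])

```text
clock: 10.7
tool_pos: [0.498, -0.2423, 0.0407]
orientation: [180.0, 0.0, 164.5]
force: [-0.7, 0.2, 1.0]
opening: 0.0004
gripper_force: 0.0
```

Emit:
apply_moves(targets=[{"travel": [0,3,0],"roll": 0,"jaw": 0},{"travel": [0,3,0],"roll": 0,"jaw": 0},{"travel": [0,2,0],"roll": 0,"jaw": 0},{"travel": [0,0,0],"roll": 0,"jaw": 0}])

```text
clock: 11.1
tool_pos: [0.5002, -0.2344, 0.0407]
orientation: [-180.0, -0.0, 164.5]
force: [0.1, -0.2, 0.7]
opening: 0.0002
gripper_force: 0.3
```

Emit:
apply_moves(targets=[{"travel": [0,1,0],"roll": 0,"jaw": 0},{"travel": [0,1,0],"roll": 0,"jaw": 0}])

```text
clock: 11.3
tool_pos: [0.5007, -0.2328, 0.0407]
orientation: [-180.0, -0.0, 164.5]
force: [-0.6, -3.6, -0.6]
opening: 0.0005
gripper_force: 1.8
```

Emit:
apply_moves(targets=[{"travel": [0,1,0],"roll": 0,"jaw": 0}])

```text
clock: 11.4
tool_pos: [0.5007, -0.2324, 0.0407]
orientation: [-179.9, -0.0, 164.5]
force: [-1.7, -11.6, -2.4]
opening: 0.0009
gripper_force: 5.0
```

Emit:
apply_moves(targets=[{"travel": [0,-2,0],"roll": 0,"jaw": 0},{"travel": [0,-4,0],"roll": 0,"jaw": 0},{"travel": [0,0,-10],"roll": 0,"jaw": 0},{"travel": [0,0,-20],"roll": 0,"jaw": 0},{"travel": [0,0,-30],"roll": 0,"jaw": 0},{"travel": [0,0,-40],"roll": 0,"jaw": 0},{"travel": [0,0,-30],"roll": 0,"jaw": 0},{"travel": [0,0,0],"roll": 0,"jaw": 0},{"travel": [0,0,0],"roll": 0,"jaw": 0}])

```text
clock: 12.3
tool_pos: [0.4997, -0.2374, 0.172]
orientation: [180.0, 0.1, 164.5]
force: [-1.4, -0.4, -0.7]
opening: 0.0004
gripper_force: 0.0
```

```bash
python3 - <<'E'
from h import *
import cv2
o=ctrl.get_obs();print(o['clock'],o['tool_pos'],o['force'])
w=ctrl.snapshot('wrist')[:,:,::-1];t=ctrl.snapshot('top')[:,:,::-1]
A=cv2.resize(w[155:230,230:430],(800,300),interpolation=cv2.INTER_CUBIC)
B=cv2.resize(t[185:260,140:340],(800,300),interpolation=cv2.INTER_CUBIC)
cv2.imwrite('pics/w3.png',np.vstack([A,B]))
E
```

```text
12.3 [ 0.49973365 -0.23739882  0.17201803] [-1.43543965 -0.3750875  -0.66883334]
```

View pics/w3.png

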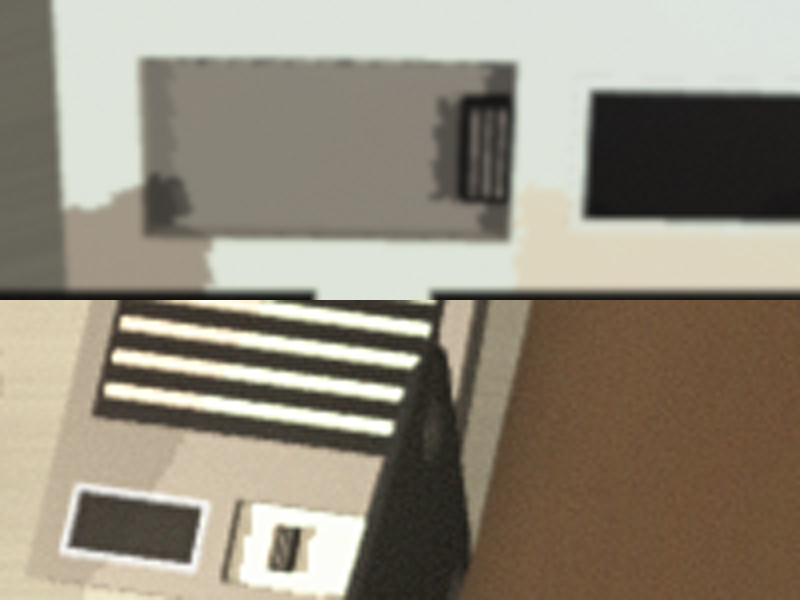

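The nub at (485,148) now sits against the slot end near the display, at column 513, so it is fully on. The radio's nub at (285,548) is still in its off position. The arm is clear, so I'll hand in.

```bash
python3 -c "
from plant import ctrl
print(ctrl.close_job())"
```

```text
the job is handed in; nothing more can be done
None
```

The scale's switch is fully on, against its stop near the display. The radio was never touched and stays off, the arm is clear of everything, and I handed the job in at about 12 s (no verdict was returned).

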